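# Clear the centrifuge lid into a box layer, then hold it at the pointer

## Robot

A 7-joint arm with a two-finger parallel gripper is mounted at the origin on the work surface. World frame = base frame: x ahead of the robot, y to its left, z up, the work surface at z = 0. Lengths are in mm, angles in rad, forces in N, time in s.
With the tool pointing down it reaches from about 400 to 875 mm from the base axis. Payload 4.4 kg.
Tool frame: the origin (TCP) lies midway between the tips of the shut fingers; the grasp point (between the pads) lies 19 mm behind it; z points along the fingers, y is the direction in which the jaws open and shut (so a half turn about z gives the same grasp; the last joint's range is limited). The gripper opens to 85 mm and grips with 20 to 120 N. Pads are 22 mm wide; open, the fingers measure 114 mm over their backs; the gripper's body (76 mm by 85 mm) begins 54 mm behind the grasp point. The pads swing forward as they close: fully open they stand 13 mm farther back than shut.
Start: joints at [1.188, 0.628, 0.038, 1.517, -0.027, 0.996, -0.02], TCP at [202.521, -617.659, 231.313] pointing down, gripper open.
Joint ranges: [-3.06, 3.06], [-0.37, 2.12], [-1.25, 1.32], [0.18, 2.47], [-1.1, 4.24], [0.23, 1.98], [-2.94, 2.94]. Speed limits (rad/s): [2.57, 2.57, 3.14, 3.14, 3.14, 3.14, 3.14].

## Interface

Orientations are given as [roll, pitch, yaw] about the fixed x, y, z axes, in that order (R = Rz(yaw) Ry(pitch) Rx(roll)).
In Python, from workcell import bot gives the robot as it stands. The module is installed in compiled form; this text tells all that it offers.
- The arm moves only by the shell command python3 -m pendant 'ROWS' [OPENING] [FORCE]. ROWS is JSON, a list of rows, each a list of 2 entries, a list of its own where there are three numbers: the shift along the tool's x, y, z in mm, then the turn about the tool's z in rad. A call has 1 to 20 rows; each row is the pose to reach, as a shift and turn from the pose commanded when the call began, along the tool's axes at that moment; what a row does not reach only later rows make up. A row lasts 1/12 s, in which the tool goes at most 41.7 mm and 7.16 degrees, less where a joint would pass 70% of its speed; a pose out of reach is approached as far as the arm can. A call with a gripper value outside its range is refused whole. OPENING is the gripper's target within -1 to 1 (fully open at 1, half-way at 0, shut at -1), set as the call begins (- or left out, the last holds). The fingers move at their own pace and stop on an object; FORCE is the grip in N (left out, the last holds). Time passes only in rows, so rows that repeat a pose let the fingers close. It gives the time, the measured TCP pose, the force and the opening at its end, in the units of the state.
- bot.get_state(): the state, without advancing time (a new reading comes with each control period).
- bot.get_image(name): name is "scene" or "top"; returns the picture (384x512x3 uint8, red, green, blue); there is no depth.
- bot.calibration(name): a dict with "K" (3x3 intrinsics, pixels), "eye" and "rotation" of the camera in the world. Camera axes: x right, y up, looking along -z (the intrinsics and any distortion apply to the point x, -y, -z); pixel columns grow to the right and rows downward; lengths in mm; the calibration is good to about 2 mm. A picture is of the moment at which its call begins. calibration takes no time and is no camera call.
- bot.job_done(): hands the job in, once; it reports no verdict.
Trained networks look in the newest picture that a camera, given by its name, has taken for a name from the list of things; names that differ only in an ending like _2 or _b are one class to them, and where a whole thing is asked for, a point or a joint stands for the part that bears it (a point fixed in the world has none). Each returns a list of dicts, best first, with "p" (0 to 1); they miss things now and then, are a little off and sometimes report something else, mostly with a low value. They report only what shows in the picture. A call takes as long as a camera call. They do not tell look-alikes from the thing itself.
- bot.look_for(camera, thing): "box" ([left, top, width, height] in pixels, round what is visible of it).
- bot.trace(camera, thing): "pixels" (384x512 bool, what is visible of it) and "box" ([left, top, width, height] in pixels, round what is visible of it).
The state is a dict: "clock": time; "qpos": joint angles; "qvel": joint speeds; "tau": joint torques, N m; "eef_pos": TCP position; "eef_rot": TCP orientation; "contact_force": force on the tool from outside, world axes, zero at the start; "torque": the same for the moment, N m; "opening": opening from 0.0 (shut) to 1.0 (fully open).
Only numpy, scipy, OpenCV 4.12 (cv2) and the standard library are available. Lean on these libraries where they do the work, as an engineer would, in place of code of your own. Each camera call takes 0.05 s, during which the arm holds its last target. There are 200 camera calls.

## Task

Move the two tube boxes off the centrifuge's lid into the two empty outlines on the transport slab, each flat and square inside its outline, so that the four boxes form one interlocking pinwheel layer, without shifting the two boxes already there or disturbing the other things on the bench. Then, with the boxes let go, lift the centrifuge lid (the steel bar is its handle) until it is parallel with the pointer on the angle scale beside it (do not move the pointer), and finish while still holding the lid steady there with the gripper: nothing else holds it up, and it would fall shut if let go.

Things in the scene. Friction and masses are not known exactly. Their poses are not given: they have to be found in the camera images.
- box1_mid (a point): tube box: 90 mm long (its x axis) x 56 wide (y) x 45 high, white with grey lid, about 150 g, on the lid a white upright grip rib 40 long (along x) x 14 wide (y) x 28 high, standing in the middle, so 73 high in all; the box looks the same turned by half a turn. This point is at its middle, half-way up (36.5 above its underside, 36.5 below the rib's top). Starts on the closed centrifuge lid. To be moved.
- box2_mid (a point): tube box: 90 mm long (its x axis) x 56 wide (y) x 45 high, white with grey lid, about 150 g, on the lid a white upright grip rib 40 long (along x) x 14 wide (y) x 28 high, standing in the middle, so 73 high in all; the box looks the same turned by half a turn. This point is at its middle, half-way up (36.5 above its underside, 36.5 below the rib's top). Starts on the closed centrifuge lid beside the other. To be moved.
- box3_mid (a point): tube box: 90 mm long (its x axis) x 56 wide (y) x 45 high, white with grey lid, about 150 g, on the lid a white upright grip rib 40 long (along x) x 14 wide (y) x 28 high, standing in the middle, so 73 high in all; the box looks the same turned by half a turn. This point is at its middle, half-way up (36.5 above its underside, 36.5 below the rib's top). Already in its outline on the slab, long side along the slab's x axis; stays.
- box4_mid (a point): tube box: 90 mm long (its x axis) x 56 wide (y) x 45 high, white with grey lid, about 150 g, on the lid a white upright grip rib 40 long (along x) x 14 wide (y) x 28 high, standing in the middle, so 73 high in all; the box looks the same turned by half a turn. This point is at its middle, half-way up (36.5 above its underside, 36.5 below the rib's top). Already in its outline on the slab, long side along the slab's x axis; stays.
- slab: fixed aluminium square slab 184 x 184 x 14 mm high (all sizes in mm) on the bench; origin at the centre of its underside, z up. It carries four outlined places, arranged as a pinwheel round a small central gap, 12 mm between boxes: centres at slab x, y = (-34, -51) and (34, 51), long side along x, already filled, and the empty (51, -34) and (-51, 34), long side along y
- place_b (a point): the empty outlined place on the slab's top face, a rectangle of thin dark lines only 2.5 mm larger all round than a box; this point is the centre of the place, on the slab's top face. z is up, x and y are the slab's axes; a box in this place lies with its long side along this point's y axis
- place_d (a point): the other empty outlined place on the slab's top face, a rectangle of thin dark lines only 2.5 mm larger all round than a box; this point is the centre of the place, on the slab's top face. z is up, x and y are the slab's axes; a box in this place lies with its long side along this point's y axis
- hinge (a point): point on the lid's hinge line, at the middle of the lid's width, 137 mm above the bench, fixed to the centrifuge (white and grey, 250 x 200 mm, top 129 mm high). x lies along the hinge line, y points level from the hinge to the lid's free edge, z up. The lid's upper face is 7 mm above this line, so closed at 144 mm above the bench
- lid_bar (a point): middle of the lid's steel bar handle: a round bar 12 mm thick and 130 mm long, parallel to the hinge, on two arms 65 mm either side of this point, 50 mm out from the lid's free edge in the lid's plane, 230 mm from the hinge line; closed, it is level with the hinge line, with open space above and below. Moves with the lid (240 mm wide x 180 mm from hinge to free edge x 14 mm thick, plastic): its x lies along the bar, y from hinge to bar in the lid's plane
- lid (a joint): lid opening angle in rad, 0 closed (level), up to 1.35, growing as the bar rises about the hinge's +x axis; free-moving, lid and bar weigh about 0.45 kg, so about 2 to 3 N at the bar; it falls shut when let go
- pointer_tip (a point): tip of the slim black pointer of the angle scale, which is an aluminium quarter circle of 85 mm radius standing at the centrifuge's +x end, centred on the hinge line, up to 90 mm above it. The pointer turns about the hinge line, 104 mm from it to its tip, 156 mm along x from point hinge; its y axis points from hinge line to tip
- pointer (a joint): angle of the pointer in rad, 0 level, growing upwards like the lid's; the lid is parallel with the pointer when the two angles are equal. Stiff: stays where it is set, not to be moved
- vial: bystander: small amber vial, 45 mm high; origin under its centre, on the bench
- marker: bystander: white marker pen with a black cap, lying, 13 mm high; origin under its centre, on the bench
- reagent: bystander: clear bottle with blue cap, 56 mm wide, 100 mm high; origin under its centre, on the bench
- beaker: bystander: glass beaker, 64 wide, 75 mm high; origin under its centre, on the bench
- microplate: bystander: white microplate 85 x 127 mm, 14 mm high; origin under its centre, on the bench
- washbottle: bystander: green bottle, 60 mm wide, 150 mm high; origin under its centre, on the bench
- jar: bystander: amber jar with black cap, 60 wide, 70 mm high; origin under its centre, on the bench
Mind the look-alikes: they are no part of the job. Leave any green look-alike of the part that bears box2_mid alone. What is shaped like the part that bears box1_mid but red is not meant.

How it is judged (in metres and radians):
On the way, in this order (a step that is already met when the one before it is completed fails the run):
1. both boxes released in the two empty places while the lid is still shut (((horizontal distance between box1_mid and place_b below 0.01 m and angle between the x axis of box1_mid and the y axis of place_b, either way round below 0.14 rad and horizontal distance between box2_mid and place_d below 0.01 m and angle between the x axis of box2_mid and the y axis of place_d, either way round below 0.14 rad) or (horizontal distance between box1_mid and place_d below 0.01 m and angle between the x axis of box1_mid and the y axis of place_d, either way round below 0.14 rad and horizontal distance between box2_mid and place_b below 0.01 m and angle between the x axis of box2_mid and the y axis of place_b, either way round below 0.14 rad)) and z of each of box1_mid, box2_mid in the frame of place_b below 0.041 m and angle between each of box1_mid, box2_mid's own z axis and vertical below 0.1 rad and contact force between the fingers and box1 below 0.05 N and contact force between the fingers and box2 below 0.05 N and contact force between the fingers and box3 below 0.05 N and contact force between the fingers and box4 below 0.05 N and distance of each of box3_mid, box4_mid from where it was at the start of the episode below 0.012 m and value of joint lid below 0.05 rad), for 0.2 s.
2. the lid is held by the fingers parallel with the pointer (angle between the y axis of lid_bar and the y axis of pointer_tip, either way round below 0.06 rad and velocity of joint lid between -0.1 and 0.1 rad/s and contact force between the fingers and lid above 0.5 N), for 0.2 s.
At the end, for the whole second after the job is handed in: Both boxes lie flat and untouched in the empty places (either way round) within 10 mm and 0.14 rad; the other two boxes within 12 mm of their start; lid within 0.06 rad of the pointer, still (under 0.1 rad/s), fingers pressing on it with over 0.5 N (all of step 2 and ((horizontal distance between box1_mid and place_b below 0.01 m and angle between the x axis of box1_mid and the y axis of place_b, either way round below 0.14 rad and horizontal distance between box2_mid and place_d below 0.01 m and angle between the x axis of box2_mid and the y axis of place_d, either way round below 0.14 rad) or (horizontal distance between box1_mid and place_d below 0.01 m and angle between the x axis of box1_mid and the y axis of place_d, either way round below 0.14 rad and horizontal distance between box2_mid and place_b below 0.01 m and angle between the x axis of box2_mid and the y axis of place_b, either way round below 0.14 rad)) and z of each of box1_mid, box2_mid in the frame of place_b below 0.041 m and angle between each of box1_mid, box2_mid's own z axis and vertical below 0.1 rad and contact force between the fingers and box1 below 0.05 N and contact force between the fingers and box2 below 0.05 N and contact force between the fingers and box3 below 0.05 N and contact force between the fingers and box4 below 0.05 N and distance of each of box3_mid, box4_mid from where it was at the start of the episode below 0.012 m); the arm keeps its last pose, push and grip.
It fails at once if a bystander is shifted by more than 30 mm or knocked over (distance of any of vial, marker, reagent, beaker, microplate, washbottle, jar from where it was at the start of the episode above 0.03 m or angle between any of vial, reagent, beaker, microplate, washbottle, jar's own z axis and vertical above 0.5 rad).
It fails at once if the pointer is moved by more than 6 mm at its tip (distance of pointer_tip from where it was at the start of the episode above 0.006 m).
It also fails if it takes over 72 s, if anything falls off the work surface, if the arm or the gripper's body presses on something with over 40 N, if the wrist force passes 120 N, or if a joint passes its speed limit or range.

## Working session

There is one attempt and no reset: what is moved stays moved. The work goes in short steps, Python scripts to look and compute and a shell command to move; the robot and the scene stay as the last step left them, time stands still between calls to the robot, and variables do not carry over. Pictures are saved under pics/ and viewed, about 8 in all and at most 12, crops included, and the job is handed in when it is done.

```bash
mkdir -p pics; python3 - <<'E'
from workcell import bot
import cv2,numpy as np
print(bot.get_state())
for n in ("scene","top"):
    im=bot.get_image(n); cv2.imwrite(f"pics/{n}0.png",cv2.resize(im[:,:,::-1],(800,600),interpolation=cv2.INTER_CUBIC))
    c=bot.calibration(n); print(n,c)
    for t in ("box1_mid","slab","lid_bar","lid","pointer_tip","pointer"):
        try: print(t,[(np.round(d["box"]).tolist(),round(d["p"],2)) for d in bot.look_for(n,t)])
        except Exception as e: print(t,e)
E
```

```text
{'clock': 0.0, 'qpos': array([ 1.18821074,  0.62930174,  0.03843769,  1.51840172, -0.02704003,
        0.9962977 , -0.01999632]), 'qvel': array([-6.31071678e-04,  4.27252049e-04, -1.88660197e-03, -3.80916857e-04,
        1.61668809e-03, -9.94094425e-06,  1.38883824e-03]), 'tau': array([-1.00738682e-04, -5.63411343e+01,  1.22669253e+00, -1.93448532e+01,
        1.11318284e-02,  1.03699465e-02, -6.70961654e-06]), 'eef_pos': array([ 202.32513708, -617.03606679,  230.40698545]), 'eef_rot': array([-3.13970141e+00, -1.26760696e-05,  3.16770151e-01]), 'contact_force': array([ 0.51917866,  0.30575444, -0.27151878]), 'torque': array([-0.03887711, -0.05035236,  0.02216437]), 'opening': 0.9995758765151425}
scene {'K': array([[430.8463288 ,   0.        , 253.60622497],
       [  0.        , 430.8463288 , 185.95457699],
       [  0.        ,   0.        ,   1.        ]]), 'eye': array([1310.80123398, -911.653827  ,  966.45793766]), 'rotation': array([ 0.96865385, -0.008129  ,  0.690777  ])}
box1_mid [([121.0, 279.0, 39.0, 36.0], 0.97), ([189.0, 207.0, 37.0, 29.0], 0.91)]
slab [([246.0, 168.0, 62.
[... 195 characters left out ...]
ter [([213.0, 239.0, 16.0, 28.0], 0.44)]
top {'K': array([[399.44335073,   0.        , 257.21267603],
       [  0.        , 399.44335073, 192.09398558],
       [  0.        ,   0.        ,   1.        ]]), 'eye': array([ 422.66450137,   35.22837715, 1264.13259164]), 'rotation': array([ 0.11532946, -0.00216475, -1.58502308])}
box1_mid [([337.0, 158.0, 36.0, 34.0], 0.76), ([409.0, 180.0, 24.0, 31.0], 0.62)]
slab [([162.0, 184.0, 67.0, 66.0], 0.61)]
lid_bar [([302.0, 153.0, 90.0, 89.0], 0.59)]
lid [([303.0, 156.0, 91.0, 86.0], 0.83), ([300.0, 137.0, 91.0, 109.0], 0.34)]
pointer_tip [([375.0, 143.0, 1.0, -1.0], 0.61), ([169.0, 181.0, 58.0, 67.0], 0.51)]
pointer [([375.0, 143.0, 7.0, 1.0], 0.43)]
```

View pics/scene0.png

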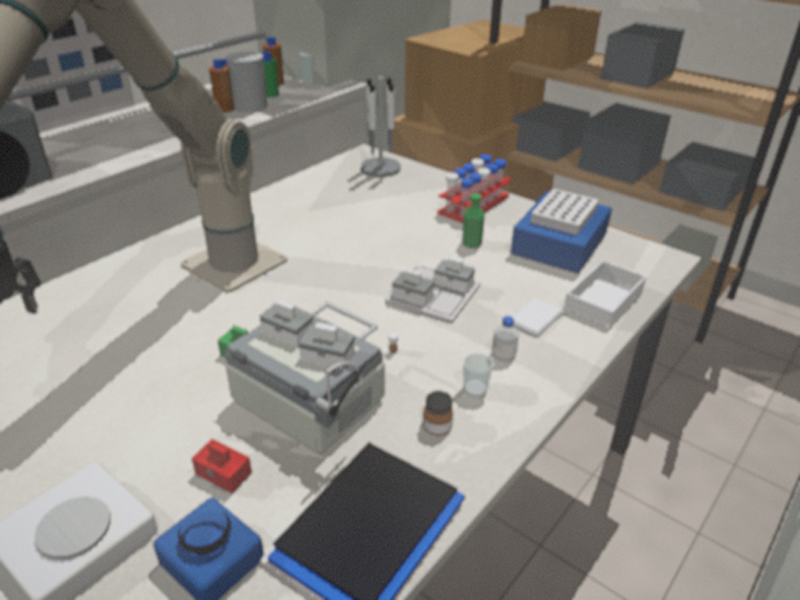

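View pics/top0.png

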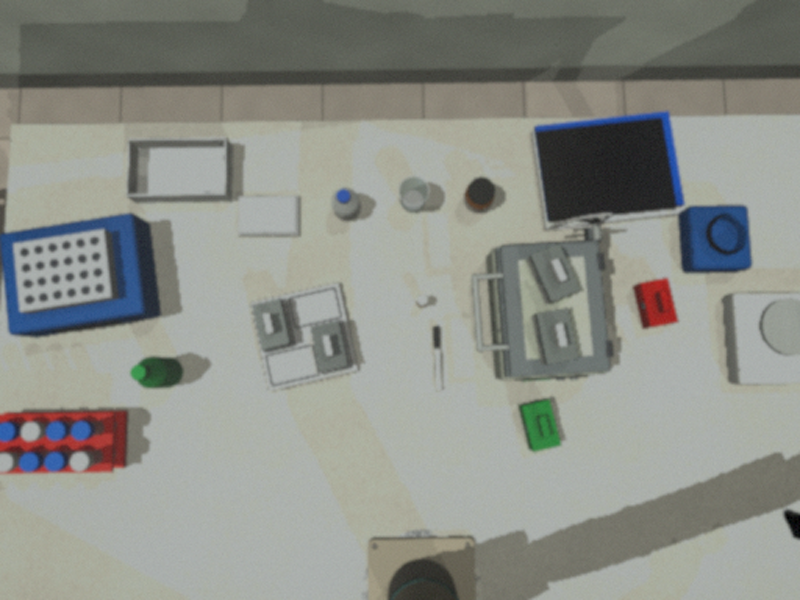

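The scene shows two grey boxes on the centrifuge lid at about (285,320) and (326,340). In the top view they are at (555,270) and (558,335). The slab is at (303,335), with boxes at upper-left and lower-right. The red box (655,303) and the green box (540,425) sit on the bench and are look-alikes. Next I'll enlarge the two regions of interest.

```bash
cat > h.py <<'E'
from workcell import bot
import numpy as np,cv2
from scipy.spatial.transform import Rotation as R
def proj(n,P):
    c=bot.calibration(n);M=R.from_euler('xyz',c["rotation"]).as_matrix()
    q=(np.atleast_2d(P)-c["eye"])@M; q=q*[1,-1,-1]; u=q@c["K"].T
    return u[:,:2]/u[:,2:]
def ray(n,px,z):
    c=bot.calibration(n);M=R.from_euler('xyz',c["rotation"]).as_matrix()
    d=np.linalg.inv(c["K"])@np.r_[px,1]; d=M@(d*[1,-1,-1]); e=c["eye"]
    return e+d*(z-e[2])/d[2]
def avg(n,k=4): return np.mean([bot.get_image(n).astype(float) for _ in range(k)],0)
def crop(im,x,y,w,h,s,step=10):
    c=cv2.resize(im[y:y+h,x:x+w,::-1].clip(0,255).astype(np.uint8),None,fx=s,fy=s,interpolation=cv2.INTER_CUBIC)
    for v in range(-(-x//step)*step,x+w,step):
        cv2.line(c,(int((v-x+.5)*s),0),(int((v-x+.5)*s),6),(0,0,255),1); cv2.putText(c,str(v),(int((v-x+.5)*s)-8,16),0,.32,(0,0,255),1)
    for v in range(-(-y//step)*step,y+h,step):
        cv2.line(c,(0,int((v-y+.5)*s)),(6,int((v-y+.5)*s)),(0,0,255),1); cv2.putText(c,str(v),(7,int((v-y+.5)*s)+4),0,.32,(0,0,255),1)
    return c
E
python3 - <<'E'
from h import *
t=avg("top");s=avg("scene");np.save("t0.npy",t);np.save("s0.npy",s)
a=crop(t,155,175,80,80,5);b=crop(t,300,130,80,120,5)
c=np.zeros((600,800,3),np.uint8);c[:400,:400]=a;c[:,400:]=b;cv2.imwrite("pics/tc.png",c)
a=crop(s,240,160,75,50,5.3);b=crop(s,140,185,115,100,7)[:,:]
cv2.imwrite("pics/sc.png",crop(s,140,150,160,120,5))
E
```

```text
(no output)
```

View pics/tc.png

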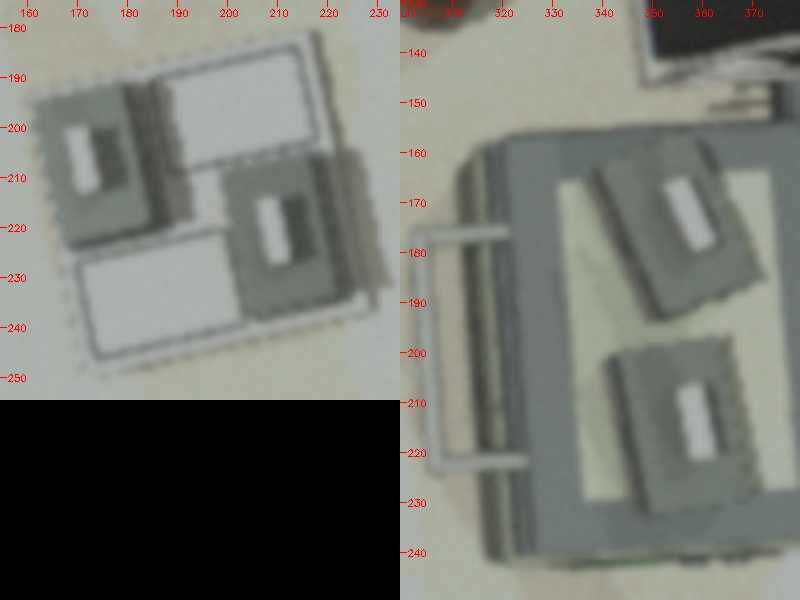

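View pics/sc.png

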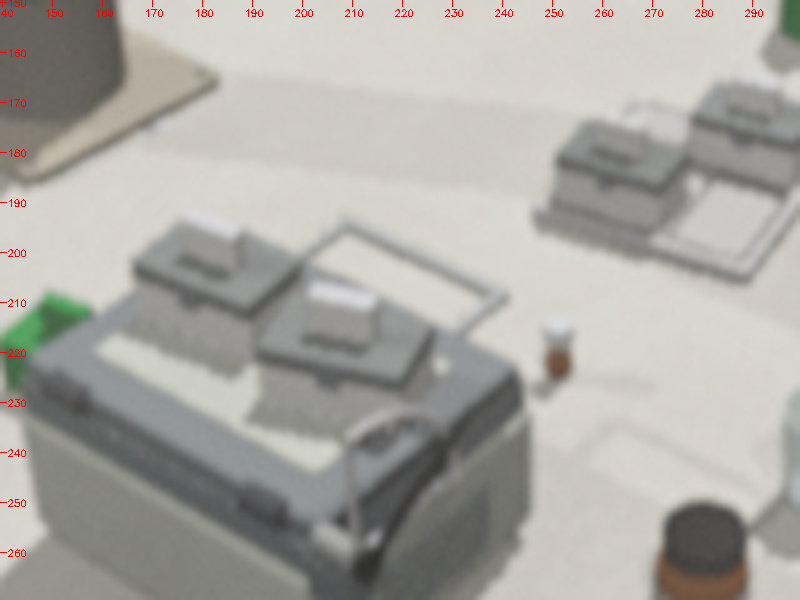

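The crops confirm it. The two white/grey boxes stand on the lid, with rib tops at top px (357.5,172) and (359,214). The slab has its two free outlines at upper-right and lower-left, and the bar is at about x=305, y=175 to 223. The pointer on the scale is dark, near scene px (215–230, 235–265). Now I'll fit the poses.

```bash
cat > m.py <<'E'
from h import *
from scipy.optimize import least_squares
T=lambda u,v,x,y,s=5:(x+u/s-.5,y+v/s-.5)
def fit(obs,p0):
    f=lambda p:np.ravel([ (proj(n,np.r_[R.from_euler('z',p[2]).apply(np.r_[L[:2],0])[:2]+p[:2],L[2]])[0]-px) for n,L,px in obs])
    r=least_squares(f,p0); return r.x,np.abs(r.fun).max(),f(r.x).round(1)
S=lambda u,v:T(u,v,140,150); A=lambda u,v:T(u,v,155,175); B=lambda u,v:T(u-400,v,300,130)
E
python3 - <<'E'
from m import *
# slab: x axis ~ world x (image up); image left=+y
g=ray("top",A(205,200),14); print(g)
def outl(cx,cy,h): return [(cx+a*30.5,cy+b*47.5,h) for a,b in ((1,1),(1,-1),(-1,-1),(-1,1))]  # TL TR BR BL
px_up=[A(155,78),A(296,43),A(319,143),A(178,170)]; px_lo=[A(78,262),A(222,230),A(245,325),A(98,357)]
o=[("top",L,p) for L,p in zip(outl(51,-34,14)+outl(-51,34,14),px_up+px_lo)]
rt=lambda cx,cy,h:[(cx+a*20,cy+b*7,h) for a,b in ((1,1),(1,-1),(-1,-1),(-1,1))]
r3=[A(256,198),A(275,196),A(291,262),A(271,266)]; r4=[A(65,128),A(84,124),A(98,190),A(79,195)]
o2=[("top",L,p) for L,p in zip(rt(-34,-51,87)+rt(34,51,87),r3+r4)]
print(fit(o,[g[0],g[1],.2])); print(fit(o2,[g[0],g[1],.2]))
b1=[B(665,181),B(685,175),B(715,246),B(694,252)]; b2=[B(679,386),B(703,381),B(716,456),B(691,462)]
for b in (b1,b2):
    print("box",fit([("top",L,p) for L,p in zip(rt(0,0,217),b)],[*ray("top",np.mean(b,0),217)[:2],.2]))
# centrifuge: local origin=hinge; bar line ends (+-65,230,137)
o=[("top",(65,230,137),B(428,232)),("top",(-65,230,137),B(434,464)),("scene",(65,230,137),S(503,298)),("scene",(-65,230,137),S(347,224))]
h=fit(o,[400,-450,0]);print("hinge",h)
p=h[0]
im=np.load("s0.npy");c=crop(im,195,225,50,50,12)
for w in (0,20,40,60,80):
    t=np.radians(w)
    P=[np.r_[R.from_euler('z',p[2]).apply([156,r*np.cos(t),0])[:2]+p[:2],137+r*np.sin(t)] for r in (0,50,85,104)]
    uv=((proj("scene",P)+.5-[195,225])*12).astype(int)
    for i,q in enumerate(uv): cv2.circle(c,tuple(map(int,q)),2,(0,255,255) if i<3 else (0,0,255),-1)
    cv2.putText(c,str(w),tuple(map(int,uv[3]+4)),0,.4,(255,0,0),1)
cv2.imwrite("pics/pt.png",c)
E
```

```text
[499.55485345 224.56145882  14.        ]
(array([4.99373545e+02, 2.28237454e+02, 2.04269958e-01]), np.float64(1.3017431621619835), array([-0.5,  0.2,  0.8,  0.7,  0.2, -0.5, -1.3,  0.6, -0.1, -0.2,  1. ,
       -0.5,  0.3, -0.3, -0.3,  0. ]))
(array([4.98401498e+02, 2.29913644e+02, 2.19728918e-01]), np.float64(0.6825146689365624), array([-0.2,  0.5,  0.7, -0.2,  0.5, -0.1, -0.2,  0.2, -0.6,  0.1,  0.2,
       -0.2,  0.2, -0.2, -0.6, -0.1]))
box (array([ 5.93423723e+02, -2.35693692e+02,  3.44455058e-01]), np.float64(0.540384498482922), array([-0.3,  0.4,  0.5, -0.2,  0.2, -0.5, -0.4,  0.2]))
box (array([ 4.83036723e+02, -2.34877607e+02,  1.30262150e-01]), np.float64(0.28969175639593914), array([-0.3, -0.1,  0.2,  0.1,  0.2,  0.2, -0.1, -0.2]))
hinge (array([ 5.35018958e+02, -3.36511115e+02,  1.57312331e-02]), np.float64(0.7408085176684835), array([-0.3,  0.5,  0.5, -0.3, -0.4,  0.2,  0.7, -0.2]))
```

View pics/pt.png

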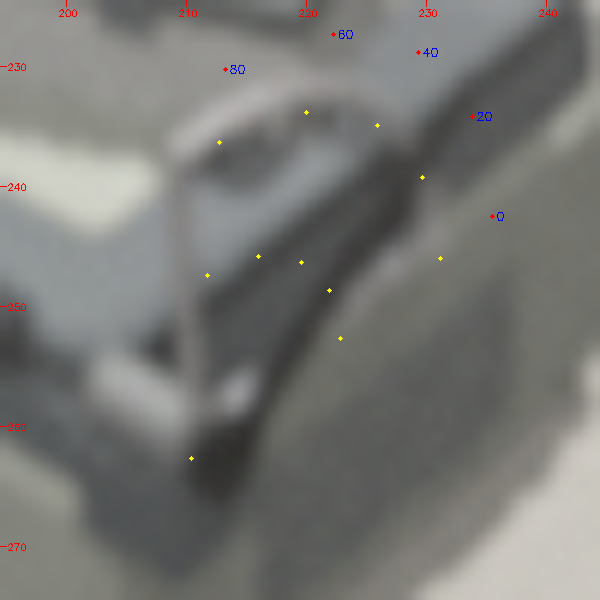

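Fits:

| Thing | Position (mm) | Yaw (rad) |
|---|---|---|
| Slab | (499, 229) | 0.21 |
| Box on lid, far | (593, -236) | 0.344 |
| Box on lid, near | (483, -235) | 0.130 |
| Hinge | (535, -336.5) | 0.016 |

All residuals are about 1 px or less, and the sizes are consistent. I'll read the pointer more closely later. Next is the approach to the far box.

```bash
cat > go.py <<'E'
import sys
from h import *
def d(x,y,z,yaw=None):
    s=bot.get_state(); M=R.from_euler('xyz',s["eef_rot"]); v=M.inv().apply(np.array([x,y,z])-s["eef_pos"])
    t=0 if yaw is None else -((yaw-s["eef_rot"][2]+np.pi/2)%np.pi-np.pi/2)
    print("shift",v.round(1),"turn",round(t,3),"now",s["eef_pos"].round(1),s["eef_rot"].round(3),"F",s["contact_force"].round(1),"j",s["qpos"].round(2),"op",round(s["opening"],3),"t",round(s["clock"],2))
if __name__=="__main__": d(*map(float,sys.argv[1:]))
E
python3 go.py 593.4 -235.7 262 0.344
python3 -m pendant '[[[20,-10,-20],0],[[60,-30,-31],0],[[490,-242,-31],-0.03],[[490,-242,-31],-0.03],[[490,-242,-31],-0.03],[[490,-242,-31],-0.03],[[490,-242,-31],-0.03],[[490,-242,-31],-0.03],[[490,-242,-31],-0.03],[[490,-242,-31],-0.03],[[490,-242,-31],-0.03],[[490,-242,-31],-0.03],[[490,-242,-31],-0.03],[[490,-242,-31],-0.03],[[490,-242,-31],-0.03],[[490,-242,-31],-0.03],[[490,-242,-31],-0.03],[[490,-242,-31],-0.03],[[490,-242,-31],-0.03],[[490,-242,-31],-0.03]]' 0 40
python3 go.py 593.4 -235.7 195 0.344
```

```text
shift [ 490.4 -241.2  -30.7] turn -0.027 now [ 202.5 -617.7  231.3] [-3.142 -0.     0.317] F [-0.2  1.1  0.3] j [ 1.19  0.63  0.04  1.52 -0.03  1.   -0.02] op 0.998 t 1.1
clock: 2.77
eef_pos: [591.9, -236.5, 262.5]
eef_rot: [3.141, 0.0, 0.344]
contact_force: [0.7, -0.0, 0.4]
opening: 0.499
shift [ 1.7 -0.3 67.5] turn 0.0 now [ 591.9 -236.5  262.5] [3.141 0.    0.344] F [ 0.7 -0.   0.4] j [ 0.33  0.58  0.    1.52 -0.    1.05 -0.89] op 0.499 t 2.77
```

```bash

python3 -m pendant '[[[2,0,25],0],[[2,0,45],0],[[2,0,60],0],[[2,0,67],0],[[2,0,67],0],[[2,0,67],0],[[2,0,67],0]]'
python3 -m pendant '[[[0,0,0],0],[[0,0,0],0],[[0,0,0],0],[[0,0,0],0],[[0,0,0],0],[[0,0,0],0],[[0,0,0],0],[[0,0,0],0]]' -1 40
python3 -m pendant '[[[0,0,-15],0],[[0,0,-35],0],[[0,0,-60],0],[[0,0,-75],0],[[0,0,-75],0],[[0,0,-75],0]]'
python3 - <<'E'
from h import *
t=bot.get_image("top").astype(float);s=bot.get_image("scene").astype(float)
c=np.hstack([crop(t,300,125,95,120,4),crop(s,140,150,105,120,4)]);cv2.imwrite("pics/g1.png",c)
E
python3 go.py 556 206.5 270 -1.36
```

```text
clock: 3.35
eef_pos: [595.3, -234.9, 196.6]
eef_rot: [3.14, -0.002, 0.346]
contact_force: [0.6, -0.6, 0.6]
opening: 0.5
clock: 4.02
eef_pos: [595.0, -234.7, 196.0]
eef_rot: [3.141, -0.001, 0.347]
contact_force: [-0.6, 0.1, 4.8]
opening: 0.154
clock: 4.52
eef_pos: [594.5, -234.2, 270.0]
eef_rot: [-3.141, -0.0, 0.347]
contact_force: [0.0, -0.1, -1.4]
opening: 0.153
shift [ 114.4 -426.9   -0.9] turn -1.435 now [ 593.5 -233.9  268.4] [-3.139e+00  3.000e-03  3.470e-01] F [-0.2 -0.4 -1.3] j [ 0.33  0.58  0.    1.5  -0.    1.06 -0.89] op 0.151 t 4.62
```

View pics/g1.png

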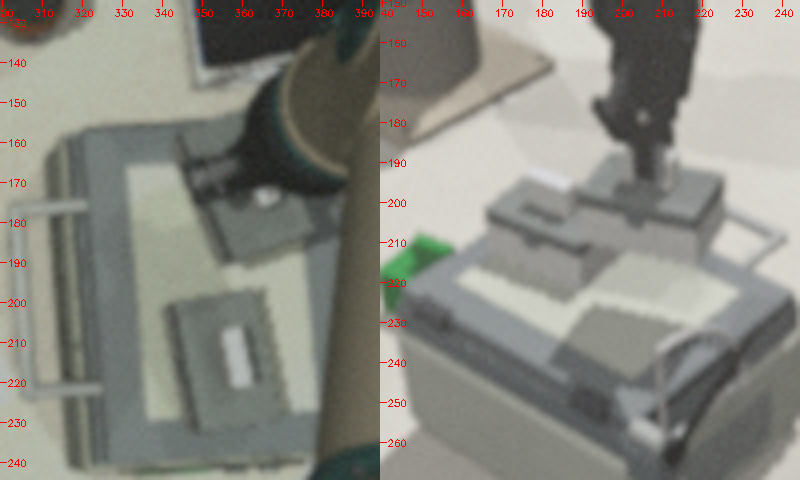

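The top view and the scene view both show the box held and clear of the lid, level, with the other box undisturbed. The wrist also reads 1.4 N of weight. Carrying it over.

```bash

python3 -m pendant '[[[5,-20,-5],-0.06],[[15,-50,-10],-0.18],[[25,-90,-10],-0.3],[[34,-126,-10],-0.42],[[43,-162,-10],-0.54],[[53,-198,-10],-0.66],[[63,-234,-10],-0.78],[[73,-270,-10],-0.9],[[83,-306,-10],-1.02],[[93,-342,-10],-1.14],[[103,-378,-10],-1.26],[[110,-408,-5],-1.36],[[114,-427,-1],-1.435],[[114,-427,-1],-1.435],[[114,-427,-1],-1.435],[[114,-427,-1],-1.435],[[114,-427,-1],-1.435],[[114,-427,-1],-1.435]]'
python3 - <<'E'
from h import *
np.save("t1.npy",avg("top",2))
E
python3 go.py 556 206.5 130 1.782
```

```text
clock: 6.12
eef_pos: [557.1, 204.4, 271.2]
eef_rot: [-3.141, 0.001, 1.779]
contact_force: [0.5, 0.1, -0.4]
opening: 0.151
shift [  1.9  -0.7 141.4] turn -0.002 now [557.  204.9 271.4] [3.141 0.    1.78 ] F [-0.1 -0.1 -1.1] j [-0.14  0.53 -0.41  1.62  0.24  1.04 -0.41] op 0.153 t 6.22
```

```bash

python3 -m pendant '[[[2,-1,20],0],[[2,-1,55],0],[[2,-1,95],0],[[2,-1,130],0],[[2,-1,155],0],[[2,-1,175],0],[[2,-1,190],0],[[2,-1,197],0],[[2,-1,197],0],[[2,-1,197],0],[[2,-1,197],0]]'
python3 - <<'E'
from h import *
t=avg("top",2);s=avg("scene",3);np.save("t1.npy",t)
c=np.hstack([crop(t,155,175,80,80,5),crop(s,240,155,75,80,5)]);cv2.imwrite("pics/p1.png",c)
E
python3 go.py 555.9 206.6 66 1.782
```

```text
clock: 7.13
eef_pos: [556.3, 208.0, 75.6]
eef_rot: [3.139, -0.0, 1.781]
contact_force: [0.5, 0.1, -0.5]
opening: 0.154
shift [-1.2 -0.2  9.1] turn -0.0 now [555.8 207.8  75.1] [ 3.14  -0.     1.782] F [-0.6  0.1 -1.1] j [-0.21  0.77 -0.31  1.8   0.37  0.63 -0.53] op 0.152 t 7.38
```

View pics/p1.png

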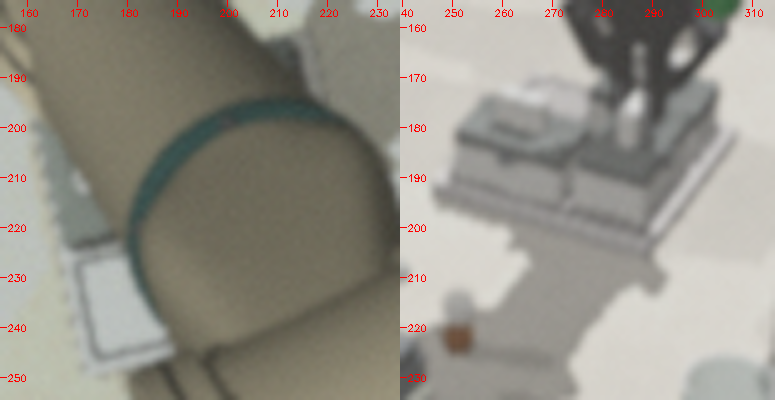

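The scene view shows the box hovering square over the free place at px (285,190), parallel to its neighbour and with a gap. The top view is blocked by the arm. Lowering and releasing.

```bash

python3 -m pendant '[[[-1,0,4],0],[[-1,0,8],0],[[-1,0,9],0],[[-1,0,9],0],[[-1,0,9],0],[[-1,0,9],0]]'
python3 -m pendant '[[[0,0,0],0],[[0,0,0],0],[[0,0,0],0],[[0,0,0],0],[[0,0,0],0]]' 0
python3 -m pendant '[[[0,0,-10],0],[[0,0,-40],0],[[0,0,-80],0],[[0,0,-120],0],[[0,0,-160],0],[[0,0,-195],0],[[0,0,-195],0],[[0,0,-195],0]]'
python3 go.py 484 -234.7 264 0.13
```

```text
clock: 7.88
eef_pos: [556.2, 206.5, 65.9]
eef_rot: [3.14, 0.0, 1.781]
contact_force: [-0.8, -0.7, 5.7]
opening: 0.152
clock: 8.3
eef_pos: [555.4, 206.7, 65.1]
eef_rot: [-3.141, 0.0, 1.782]
contact_force: [-0.3, 0.2, 0.5]
opening: 0.498
clock: 8.97
eef_pos: [556.7, 207.4, 263.5]
eef_rot: [3.136, -0.001, 1.782]
contact_force: [0.1, -1.0, 0.4]
opening: 0.5
shift [-417.1 -163.6   -1.8] turn -1.49 now [556.7 207.4 263.5] [ 3.136e+00 -1.000e-03  1.782e+00] F [ 0.1 -1.   0.4] j [-0.14  0.54 -0.42  1.64  0.25  1.01 -0.42] op 0.5 t 8.97
```

```bash

python3 -m pendant '[[[-10,-5,-10],0.06],[[-40,-16,-10],0.18],[[-80,-32,-10],0.3],[[-115,-46,-10],0.42],[[-150,-60,-10],0.54],[[-185,-74,-10],0.66],[[-220,-88,-10],0.78],[[-255,-101,-10],0.9],[[-290,-114,-10],1.02],[[-325,-128,-10],1.14],[[-360,-142,-10],1.26],[[-390,-154,-10],1.38],[[-408,-161,-5],1.5],[[-417,-164,-2],1.6],[[-417,-164,-2],1.65],[[-417,-164,-2],1.65],[[-417,-164,-2],1.65],[[-417,-164,-2],1.65]]'
python3 - <<'E'
from h import *
t=avg("top",3);s=avg("scene",1);np.save("t1.npy",t)
c=np.hstack([crop(t,155,175,80,80,5),crop(s,140,150,105,100,4)[:400]]);cv2.imwrite("pics/p2.png",c)
E
python3 go.py 484 -234.7 196 0.13
```

```text
clock: 10.47
eef_pos: [482.3, -234.6, 261.7]
eef_rot: [-3.141, 0.001, 0.134]
contact_force: [-0.3, 1.1, 0.4]
opening: 0.502
shift [ 1.5 -0.  66.3] turn 0.003 now [ 482.6 -234.9  262.3] [-3.141 -0.     0.133] F [-0.3 -0.8 -0.1] j [ 0.36  0.43  0.06  1.8  -0.03  0.92 -1.01] op 0.502 t 10.67
```

View pics/p2.png

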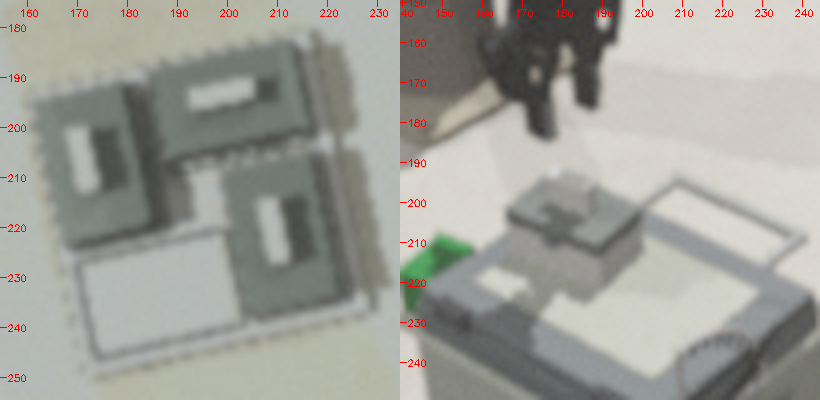

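The top view shows box 1 square in the upper-right place, with its rib centre at about (198.8,193), and the neighbours unmoved. The gripper is above the second box. Grasping it.

```bash

python3 -m pendant '[[[1,0,20],0],[[1,0,40],0],[[1,0,57],0],[[1,0,66],0],[[1,0,66],0],[[1,0,66],0],[[1,0,66],0]]'
python3 -m pendant '[[[0,0,0],0],[[0,0,0],0],[[0,0,0],0],[[0,0,0],0],[[0,0,0],0],[[0,0,0],0],[[0,0,0],0],[[0,0,0],0]]' -1 40
python3 -m pendant '[[[0,0,-15],0],[[0,0,-35],0],[[0,0,-60],0],[[0,0,-75],0],[[0,0,-75],0],[[0,0,-75],0]]'
python3 - <<'E'
from m import *
rt=[(a*20,b*7,87) for a,b in ((1,1),(1,-1),(-1,-1),(-1,1))]
print(fit([("top",L,p) for L,p in zip(rt,[A(252,77),A(256,95),A(190,110),A(188,90)])],[556,206,-1.36]))
E
python3 go.py 441.9 251.6 270 1.782
```

```text
clock: 11.25
eef_pos: [484.2, -235.6, 197.3]
eef_rot: [3.141, -0.002, 0.132]
contact_force: [0.3, -0.2, 0.6]
opening: 0.504
clock: 11.92
eef_pos: [484.1, -235.5, 197.2]
eef_rot: [3.141, -0.002, 0.132]
contact_force: [-0.3, -0.2, 6.5]
opening: 0.15
clock: 12.42
eef_pos: [483.5, -235.2, 271.3]
eef_rot: [3.141, -0.001, 0.132]
contact_force: [-0.9, 0.1, -2.7]
opening: 0.155
(array([558.40457988, 203.94313872,  -1.37449715]), np.float64(0.49248926580071384), array([ 0.1, -0.5,  0.2,  0.5,  0.1,  0.3, -0.4, -0.3]))
shift [  22.8 -488.1    1.2] turn 1.491 now [ 483.5 -235.2  271.3] [ 3.141e+00 -1.000e-03  1.320e-01] F [-0.9  0.1 -2.7] j [ 0.36  0.42  0.06  1.78 -0.03  0.94 -1.01] op 0.155 t 12.42
```

```bash

python3 -m pendant '[[[1,-10,-8],-0.05],[[3,-35,-10],-0.15],[[4,-70,-10],-0.27],[[5,-105,-10],-0.39],[[7,-140,-10],-0.51],[[9,-175,-10],-0.63],[[10,-210,-10],-0.75],[[11,-245,-10],-0.87],[[13,-280,-10],-0.99],[[15,-315,-10],-1.11],[[17,-350,-10],-1.23],[[19,-385,-10],-1.35],[[20,-420,-10],-1.47],[[21,-455,-8],-1.57],[[22,-478,-4],-1.63],[[23,-488,1],-1.65],[[23,-488,1],-1.65],[[23,-488,1],-1.65],[[23,-488,1],-1.65]]'
python3 go.py 441.9 251.6 76 1.782
```

```text
clock: 14.0
eef_pos: [442.2, 249.4, 269.8]
eef_rot: [-3.14, 0.002, 1.779]
contact_force: [0.5, 0.3, -1.4]
opening: 0.155
shift [  2.6   0.5 193.8] turn -0.003 now [442.2 249.4 269.8] [-3.140e+00  2.000e-03  1.779e+00] F [ 0.5  0.3 -1.4] j [-0.24  0.41 -0.46  1.85  0.22  0.94 -0.59] op 0.155 t 14.0
```

```bash

python3 -m pendant '[[[2,0,20],0],[[2,0,55],0],[[2,0,95],0],[[2,0,130],0],[[2,0,155],0],[[2,0,175],0],[[2,0,190],0],[[2,0,194],0],[[2,0,194],0],[[2,0,194],0],[[2,0,194],0]]'
python3 -m pendant '[[[0,0,0],0]]'
python3 go.py 441.9 251.6 67 1.782
```

```text
clock: 14.92
eef_pos: [442.8, 253.5, 77.5]
eef_rot: [3.139, -0.0, 1.781]
contact_force: [0.6, -0.7, -1.3]
opening: 0.153
clock: 15.0
eef_pos: [442.7, 253.6, 77.5]
eef_rot: [3.139, -0.001, 1.781]
contact_force: [0.4, -0.9, -2.1]
opening: 0.156
shift [-1.8 -1.2 10.5] turn -0.001 now [442.7 253.6  77.5] [ 3.139e+00 -1.000e-03  1.781e+00] F [ 0.4 -0.9 -2.1] j [-0.37  0.69 -0.3   2.03  0.42  0.48 -0.78] op 0.156 t 15.0
```

```bash

python3 -m pendant '[[[-2,-1,4],0],[[-2,-1,8],0],[[-2,-1,10.5],0],[[-2,-1,10.5],0],[[-2,-1,10.5],0],[[-2,-1,10.5],0]]'
python3 -m pendant '[[[0,0,0],0],[[0,0,0],0],[[0,0,0],0],[[0,0,0],0],[[0,0,0],0]]' 0
python3 -m pendant '[[[0,0,-10],0],[[0,0,-40],0],[[0,0,-80],0],[[0,0,-120],0],[[0,0,-160],0],[[0,0,-195],0],[[0,0,-195],0],[[0,0,-195],0]]'
python3 go.py 531.4 -106.5 262 0.016
```

```text
clock: 15.5
eef_pos: [441.5, 250.8, 67.1]
eef_rot: [3.141, 0.001, 1.782]
contact_force: [-2.9, -2.8, 14.5]
opening: 0.153
clock: 15.92
eef_pos: [441.1, 251.3, 65.6]
eef_rot: [-3.141, 0.0, 1.782]
contact_force: [0.2, 0.4, -0.2]
opening: 0.499
clock: 16.58
eef_pos: [442.2, 252.0, 263.6]
eef_rot: [3.136, -0.001, 1.782]
contact_force: [0.1, -0.7, -0.2]
opening: 0.501
shift [-369.2   12.2    1.2] turn -1.376 now [442.2 252.  263.6] [ 3.136e+00 -1.000e-03  1.782e+00] F [ 0.1 -0.7 -0.2] j [-0.24  0.42 -0.47  1.86  0.23  0.92 -0.61] op 0.501 t 16.58
```

```bash

python3 -m pendant '[[[-10,0,0],0.06],[[-35,1,0],0.18],[[-60,2,0],0.3],[[-85,3,0],0.42],[[-110,4,0],0.54],[[-135,5,0],0.66],[[-160,6,0],0.78],[[-185,7,0],0.9],[[-210,8,0],1.02],[[-235,9,0],1.14],[[-260,9,0],1.26],[[-285,10,0],1.38],[[-310,11,1],1.5],[[-340,12,1],1.62],[[-360,12,1],1.72],[[-369,12,1],1.766],[[-369,12,1],1.766],[[-369,12,1],1.766],[[-369,12,1],1.766]]' -0.4 40
python3 - <<'E'
from m import *
t=avg("top",4);s=avg("scene",4);np.save("t2.npy",t);np.save("s2.npy",s)
def st(a): return ((a-40)*1.9)
c=np.vstack([np.hstack([crop(t,155,175,80,80,4),np.zeros((320,5,3),np.uint8),crop(t,300,125,115,80,4)])[:,:785],
 np.hstack([crop(st(s),195,225,65,46,6),np.zeros((276,5,3),np.uint8),crop(st(t),340,135,65,46,6)])[:,:785]])
cv2.imwrite("pics/p3.png",c);print(c.shape)
E
python3 go.py 531.4 -105 121 0.016
```

```text
clock: 18.17
eef_pos: [529.7, -104.8, 259.4]
eef_rot: [-3.14, 0.001, 0.02]
contact_force: [0.4, 0.7, 0.9]
opening: 0.294
(596, 785, 3)
shift [  1.2  -1.6 138.9] turn 0.0 now [ 530.2 -106.7  259.9] [-3.142 -0.     0.016] F [-0.1  0.1 -0.9] j [ 0.11  0.44  0.05  1.79 -0.03  0.91 -1.38] op 0.303 t 18.57
```

View pics/p3.png

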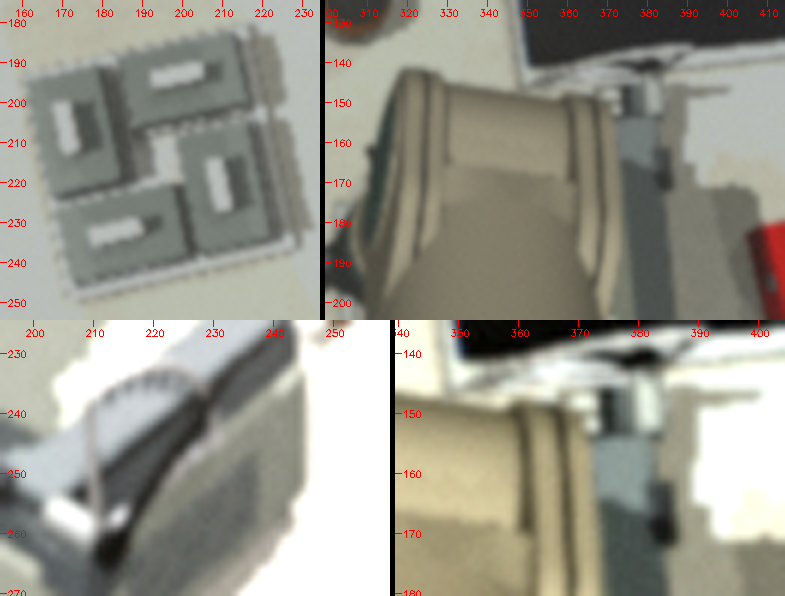

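The top crop shows all four boxes as a square pinwheel inside the slab. The contrast is too weak there to read the pointer. I'll check the placing numerically through the rib centroids before lifting the lid.

```bash
python3 - <<'E'
from m import *
t=np.load("t2.npy").mean(2); S=8
c=cv2.resize(t[175:255,155:235].astype(np.float32),None,fx=S,fy=S,interpolation=cv2.INTER_CUBIC)
W={}
for k,p in {"1":(198.9,193.2),"2":(183.7,232.2),"3":(209,220.7),"4":(171.2,206.5)}.items():
    u,v=int((p[0]-155+.5)*S),int((p[1]-175+.5)*S); m=np.zeros_like(c,np.uint8); cv2.circle(m,(u,v),11*S,1,-1)
    hi=np.percentile(c[m>0],97);lo=np.median(c[m>0]); b=((c>(hi+lo)/2)&(m>0)).astype(np.uint8)
    n,l,st,ce=cv2.connectedComponentsWithStats(b); i=l[v,u]
    if i==0:i=1+np.argmax(st[1:,4])
    r=cv2.minAreaRect(np.argwhere(l==i)[:,::-1].astype(np.float32)); q=np.array(ce[i])/S-.5+[155,175]
    W[k]=ray("top",q,87)[:2]; print(k,q.round(2),W[k].round(1),np.array(r[1])/S*2.95,r[2])
p=W["4"]-W["3"]; yaw=np.arctan2(p[1],p[0])-np.arctan2(102,68); o=(W["3"]+W["4"])/2
Rm=np.array([[np.cos(yaw),-np.sin(yaw)],[np.sin(yaw),np.cos(yaw)]]); print(o,yaw,np.linalg.norm(p),np.hypot(102,68))
for k,l in {"1":(51,-34),"2":(-51,34)}.items(): print(k,"err in slab axes",Rm.T@(W[k]-o)-l)
E
```

```text
1 [198.53 193.05] [558.6 204.8] [13.15886676 39.03664045] 77.47119140625
2 [182.84 232.32] [443.3 250.4] [14.21344275 39.23170052] 75.55596160888672
3 [208.94 220.47] [477.  173.9] [39.40228171 13.06813939] 77.31961059570312
4 [170.71 206.26] [520.4 286.8] [38.27371631 12.92501638] 77.7352294921875
[498.68820359 230.34820324] 0.2203557883233468 120.94938421553582 122.58874336577564
1 err in slab axes [ 1.82162172 -4.06034793]
2 err in slab axes [ 1.38629014 -2.31808411]
```

Placing errors are about 4.5 mm and 2.7 mm, both under 10, and square to within about 0.04 rad. Now I'll grip the bar.

```bash

python3 -m pendant '[[[1,-1,25],0],[[1,-1,60],0],[[1,-1,90],0],[[1,-1,110],0],[[1,-1,122],0],[[1,-1,132],0],[[1,-1,138],0],[[1,-1,138],0],[[1,-1,138],0],[[1,-1,138],0]]'
python3 -m pendant '[[[0,0,0],0],[[0,0,0],0],[[0,0,0],0],[[0,0,0],0],[[0,0,0],0],[[0,0,0],0],[[0,0,0],0],[[0,0,0],0]]' -1 30
python3 go.py 531.4 -112 175 0.016
```

```text
clock: 19.4
eef_pos: [531.9, -106.1, 122.7]
eef_rot: [3.141, -0.002, 0.016]
contact_force: [-0.8, -0.1, -0.2]
opening: 0.3
clock: 20.07
eef_pos: [531.9, -105.3, 122.8]
eef_rot: [-3.141, -0.002, 0.017]
contact_force: [-0.8, 2.1, 6.5]
opening: 0.13
shift [ -0.5   6.7 -52.2] turn 0.001 now [ 531.9 -105.3  122.8] [-3.141e+00 -2.000e-03  1.700e-02] F [-0.8  2.1  6.5] j [ 0.12  0.63  0.03  1.92 -0.04  0.59 -1.37] op 0.13 t 20.07
```

```bash

python3 -m pendant '[[[0,0,-6],0],[[0,1,-14],0],[[0,1,-23],0],[[0,3,-34],0],[[0,4.6,-45.7],0],[[0,7,-57],0],[[0,10.3,-68],0],[[0,14,-79],0],[[0,18.2,-89.6],0],[[0,23,-100],0],[[0,28.2,-110.3],0],[[0,28.2,-110.3],0],[[0,28.2,-110.3],0],[[0,28.2,-110.3],0]]'
python3 - <<'E'
from m import *
s=avg("scene",4);np.save("s3.npy",s);t=avg("top",2);np.save("t3.npy",t)
p=[535,-336.5,.0157];
def P(th,r,o=156): return np.r_[R.from_euler('z',p[2]).apply([o,r*np.cos(th),0])[:2]+p[:2],137+r*np.sin(th)]
st=lambda a:(a-25)*1.6
c=crop(st(s),180,205,65,65,6); d=crop(st(np.load("t0.npy")),335,120,65,65,6)
for th in np.radians([0,20,40,60]):
    u=(proj("top",[P(th,104)])[0]+.5-[335,120])*6; cv2.circle(d,tuple(map(int,u)),2,(0,0,255),-1)
u=(proj("top",[P(0,0)])[0]+.5-[335,120])*6; cv2.circle(d,tuple(map(int,u)),2,(255,0,255),-1)
cv2.imwrite("pics/p4.png",np.hstack([c,d]))
for n in("scene","top"): print(n,[(np.round(x["box"]).tolist(),round(x["p"],2)) for q in ("pointer","pointer_tip") for x in bot.look_for(n,q)])
E
python3 go.py 531.4 -136 232 0.016
```

```text
clock: 21.23
eef_pos: [533.1, -132.3, 233.8]
eef_rot: [-3.14, -0.004, 0.017]
contact_force: [3.9, 5.9, 0.4]
opening: 0.123
scene [([212.0, 260.0, 4.0, 5.0], 0.61)]
top [([356.0, 140.0, 28.0, 4.0], 0.5), ([163.0, 182.0, 68.0, 67.0], 0.17), ([376.0, 140.0, 6.0, -0.0], 0.51)]
shift [-1.7  3.7  1.5] turn 0.001 now [ 533.  -132.2  233.5] [-3.14e+00 -3.00e-03  1.70e-02] F [3.4 4.9 0.1] j [ 0.16  0.48  0.04  1.8  -0.03  0.86 -1.33] op 0.123 t 21.73
```

View pics/p4.png

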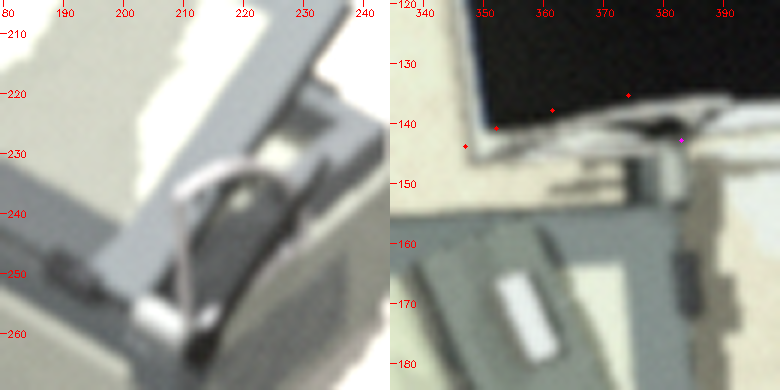

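The lid is up at about 0.50 rad by the bar height. In the scene crop a dark streak runs from the hub (212,263) past the arc to about (234,230), which is a pointer near 30°. The top network box (356 to 384, row 140–144) puts the tip near 28–29°. I'll refine this with a directional filter and one overlay.

```bash
python3 - <<'E'
from m import *
from scipy.ndimage import map_coordinates as mc
p=[535,-336.5,.0157]
def P(th,r,o=156): return np.r_[R.from_euler('z',p[2]).apply([o,r*np.cos(th),0])[:2]+p[:2],137+r*np.sin(th)]
def score(n,g,th,dx,r0,r1):
    uv=proj(n,[P(th,r) for r in np.linspace(r0,r1,30)])+dx
    d=uv[-1]-uv[0]; nn=np.array([-d[1],d[0]])/np.hypot(*d)
    f=lambda k: mc(g,[(uv+k*nn)[:,1],(uv+k*nn)[:,0]],order=1)
    return (np.minimum(f(2.2),f(-2.2))-f(0)).mean()
for n,f in(("scene","s3.npy"),("scene","s0.npy"),("top","t0.npy")):
    g=np.load(f).mean(2); 
    for r0,r1 in((20,104),(75,104)):
        L=[(score(n,g,np.radians(a),np.array([dx,dy]),r0,r1),a,dx,dy) for a in range(0,80,2) for dx in(-1,0,1,2) for dy in(-1,0,1,2)]
        L.sort(reverse=True); print(n,f,r0,[(round(x[0],1),*x[1:]) for x in L[:6]])
st=lambda a:(a-20)*1.7
c=[]
for n,f,x,y in(("scene","s3.npy",205,222),("top","t0.npy",348,125)):
    k=crop(st(np.load(f)),x,y,38,48,10.5,5)
    for a in (20,25,30,35,40):
        u=(proj(n,[P(np.radians(a),r) for r in(104,)])+.5-[x,y])*10.5
        for q in u: cv2.circle(k,tuple(map(int,q)),2,(0,0,255) if a!=30 else (0,255,0),-1)
    c.append(k)
cv2.imwrite("pics/p5.png",np.hstack(c))
E
```

```text
scene s3.npy 20 [(np.float64(13.5), 30, 1, 2), (np.float64(12.7), 28, 1, 1), (np.float64(12.4), 26, 2, -1), (np.float64(12.3), 28, 2, 0), (np.float64(11.9), 32, 2, 1), (np.float64(11.7), 30, 2, 0)]
scene s3.npy 75 [(np.float64(14.4), 24, -1, 2), (np.float64(13.3), 22, -1, 1), (np.float64(12.9), 26, 0, 2), (np.float64(12.5), 20, -1, 0), (np.float64(12.2), 24, 0, 1), (np.float64(11.8), 18, -1, -1)]
scene s0.npy 20 [(np.float64(12.8), 30, 1, 2), (np.float64(12.6), 26, 2, -1), (np.float64(12.4), 28, 1, 1), (np.float64(12.1), 30, 2, 0), (np.float64(11.9), 28, 2, 0), (np.float64(11.9), 32, 2, 1)]
scene s0.npy 75 [(np.float64(12.4), 22, 0, -1), (np.float64(12.1), 20, -1, -1), (np.float64(12.0), 24, 1, -1), (np.float64(11.9), 24, 0, 0), (np.float64(11.5), 22, -1, 0), (np.float64(11.4), 18, -1, -1)]Traceback (most recent call last):
  File "<stdin>", line 13, in <module>
  File "<stdin>", line 6, in score
  File "h.py", line 5, in proj
    c=bot.calibration(n);M=R.from_euler('xyz',c["rotation"]).as_matrix()
ValueError: time passes only in moves, steps and waits
```

```bash
cat >> h.py <<'E'
_c={}
def cal(n):
    if n not in _c:
        c=bot.calibration(n); _c[n]=(c["K"],c["eye"],R.from_euler('xyz',c["rotation"]).as_matrix())
    return _c[n]
def proj(n,P):
    K,e,M=cal(n); u=((np.atleast_2d(P)-e)@M*[1,-1,-1])@K.T
    return u[:,:2]/u[:,2:]
E
cat > ov.py <<'E'
from m import *
from scipy.ndimage import map_coordinates as mc
p=[535,-335.5,.0157]
def P(th,r,o=156): return np.r_[R.from_euler('z',p[2]).apply([o,r*np.cos(th),0])[:2]+p[:2],137+r*np.sin(th)]
st=lambda a:(a-20)*1.7
c=[]
for n,f,x,y in(("scene","s3.npy",205,222),("top","t0.npy",348,125)):
    k=crop(st(np.load(f)),x,y,38,48,10.5,5)
    for a in (20,25,30,35,40):
        u=(proj(n,[P(np.radians(a),104)])+.5-[x,y])*10.5
        for q in u: cv2.circle(k,tuple(map(int,q)),2,(0,0,255) if a!=30 else (0,255,0),-1)
    for a in range(0,91,10):
        u=(proj(n,[P(np.radians(a),85,150)])+.5-[x,y])*10.5
        for q in u: cv2.circle(k,tuple(map(int,q)),1,(255,255,0),-1)
    c.append(k)
cv2.imwrite("pics/p5.png",np.hstack(c))
E
python3 ov.py
```

```text
(no output)
```

View pics/p5.png

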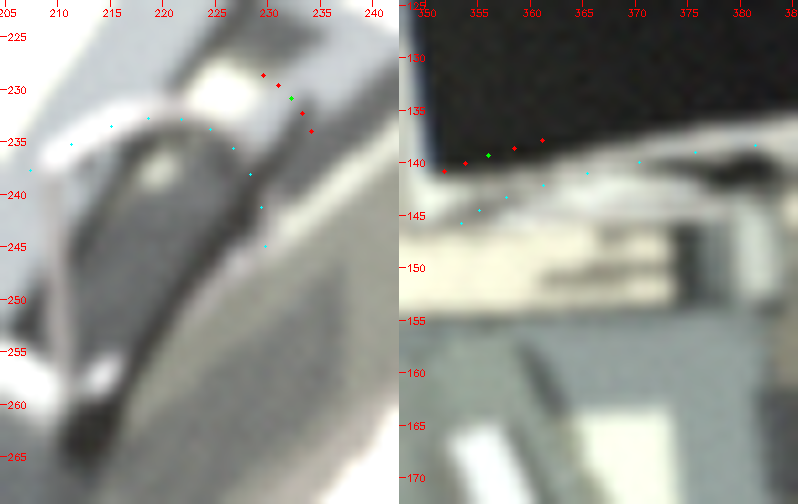

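The overlay now shows the pointer clearly. It is a straight black line from the hub (213,263) through (220,250) and (228,240) to a tip at about (233.5,230.5), nearest the 30° mark. In the top view the 30° tip mark (356,139.5) agrees with the network box. Next is a sub-pixel ridge fit.

```bash
python3 - <<'E'
from ov import *
from scipy.optimize import least_squares
rs=np.linspace(25,100,26); ks=np.arange(-3,3.01,.25)
for f in("s3.npy","s0.npy"):
    g=np.load(f).mean(2); base=proj("scene",[P(np.radians(30),r) for r in rs])
    d=base[-1]-base[0]; nn=np.array([-d[1],d[0]])/np.hypot(*d)
    off=[]
    for q in base:
        pr=mc(g,[q[1]+ks*nn[1],q[0]+ks*nn[0]],order=3); i=pr.argmin(); off.append(ks[i])
    off=np.array(off); print(f,off)
    pts=base+off[:,None]*nn; ok=np.abs(off)<2.9
    for sg in(.5,1,3):
        def res(x):
            q=proj("scene",[P(x[0],r) for r in rs])+x[1:]; dd=q[-1]-q[0];n2=np.array([-dd[1],dd[0]])/np.hypot(*dd)
            return np.r_[((pts-q)@n2)[ok]/.5/2,x[1:]/sg]
        r=least_squares(res,[.5,0,0],loss='soft_l1');print(sg,r.x.round(3))
E
python3 go.py 531.4 -136 232 0.016
```

```text
s3.npy [2.   1.75 1.75 1.75 1.5  1.5  1.5  1.5  1.5  1.5  1.75 1.75 1.75 2.
 2.25 2.5  2.25 1.75 1.75 1.75 2.   2.25 2.5  2.5  2.25 2.25]
0.5 [0.419 0.482 0.312]
1 [0.448 0.815 0.529]
3 [0.467 0.997 0.705]
s0.npy [2.   1.75 1.75 1.75 1.5  1.5  1.5  1.5  1.5  1.5  1.5  1.5  1.75 2.
 2.25 2.25 2.   1.75 0.5  1.5  1.75 1.75 1.75 1.75 2.   2.  ]
0.5 [0.453 0.702 0.374]
1 [0.487 1.086 0.612]
3 [0.507 1.263 0.839]
shift [-1.7  3.7  1.5] turn 0.001 now [ 533.  -132.2  233.5] [-3.14e+00 -3.00e-03  1.70e-02] F [3.4 4.9 0.1] j [ 0.16  0.48  0.04  1.8  -0.03  0.86 -1.33] op 0.123 t 21.73
```

The ridge direction is parallel to about 0.49–0.50 rad, but it is offset by about 1.8 px. I'll calibrate that offset against the lid's own side edge, whose angle I know.

```bash
python3 - <<'E'
from ov import *
g=np.load("s3.npy").mean(2); th=.502
def Q(x,y,z): # lid frame
    v=[x,y*np.cos(th)-z*np.sin(th),y*np.sin(th)+z*np.cos(th)]
    return R.from_euler('z',p[2]).apply(v)+[p[0],p[1],137]
ks=np.arange(-6,6.01,.5)
for z in (7,):
  for y in range(30,180,15):
    a,b=proj("scene",[Q(120,y-5,z),Q(120,y+5,z)]); d=b-a; nn=np.array([-d[1],d[0]])/np.hypot(*d); q=(a+b)/2
    pr=mc(g,[q[1]+ks*nn[1],q[0]+ks*nn[0]],order=3)
    print(y,q.round(1),pr.round(0).astype(int).tolist())
print("lower edge offset px", proj("scene",[Q(120,90,-7)])-proj("scene",[Q(120,90,7)]))
# bar in scene vs TCP-known
s=bot.get_state(); print(proj("scene",[Q(65,230,0),Q(-65,230,0),Q(0,230,0)]).round(1), Q(0,230,0))
E
```

```text
30 [206.5 246.6] [142, 142, 142, 141, 141, 142, 142, 142, 141, 141, 142, 142, 140, 136, 129, 121, 113, 107, 105, 107, 112, 112, 109, 103, 97]
45 [209.7 242.1] [144, 143, 142, 142, 141, 140, 139, 139, 137, 136, 134, 133, 131, 129, 125, 117, 104, 90, 78, 70, 69, 73, 78, 80, 81]
60 [212.8 237.7] [142, 143, 149, 158, 168, 176, 179, 176, 165, 148, 130, 116, 111, 113, 113, 110, 101, 90, 84, 84, 88, 92, 93, 91, 89]
75 [216.  233.3] [142, 141, 142, 142, 141, 143, 147, 154, 164, 173, 178, 179, 172, 159, 142, 121, 100, 83, 75, 75, 85, 100, 114, 121, 122]
90 [219.1 228.9] [145, 143, 142, 143, 143, 144, 144, 144, 144, 144, 144, 142, 139, 135, 129, 122, 118, 120, 128, 140, 151, 159, 161, 157, 151]
105 [222.1 224.6] [143, 143, 144, 145, 145, 144, 143, 143, 143, 144, 144, 143, 140, 135, 126, 113, 99, 90, 90, 99, 114, 126, 134, 136, 137]
120 [225.2 220.3] [144, 143, 143, 144, 144, 144, 144, 145, 145, 144, 144, 143, 141, 135, 126, 113, 99, 86, 78, 77, 81, 86, 88, 88, 87]
135 [228.2 216. ] [145, 144, 144, 144, 145, 145, 145, 145, 144, 144, 144, 143, 140, 133, 122, 108, 95, 89, 92, 100, 107, 113, 116, 117, 117]
150 [231.3 211.7] [145, 145, 145, 145, 146, 145, 145, 146, 146, 145, 145, 143, 138, 130, 119, 108, 109, 127, 155, 180, 198, 207, 211, 213, 213]
165 [234.3 207.5] [146, 145, 145, 145, 145, 145, 146, 146, 146, 145, 144, 142, 138, 129, 117, 109, 111, 130, 159, 184, 199, 207, 211, 211, 211]
lower edge offset px [[1.78206515 2.14440717]]
[[233.4 184. ]
 [201.8 169.2]
 [217.2 176.4]] [ 531.83464816 -133.90179858  247.67134105]
```

The lid's own edge shows the same systematic offset (+1.2 px) and fits 0.50–0.51 rad. With that removed, the pointer reads 0.50–0.51 rad, so the lid is already parallel within about 0.02. I'll hold, confirm it is steady, and hand in.

```bash

python3 -m pendant '[[[0,0,0],0],[[0,0,0],0],[[0,0,0],0],[[0,0,0],0],[[0,0,0],0],[[0,0,0],0]]'
python3 - <<'E'
from h import *
a=avg("top",4); m=np.abs(a-np.load("t2.npy"))[178:252,158:232].mean(2); print("slab region change",m.mean().round(2),m.max().round(1))
s=bot.get_state();print(s["eef_pos"],np.abs(s["qvel"]).max(),s["opening"],s["contact_force"]);print(bot.job_done())
E
```

```text
clock: 22.23
eef_pos: [533.1, -132.2, 233.5]
eef_rot: [-3.14, -0.004, 0.017]
contact_force: [4.4, 6.1, 0.7]
opening: 0.122
slab region change 1.02 8.9
[ 533.0971469  -132.2124039   233.53092678] 0.0017408407237621327 0.12362354584181687 [3.79251582 5.10706997 0.04745219]
the job is handed in; nothing more can be done
None
```

Both boxes are in the empty places, and the lid is held parallel with the pointer by the gripper. I handed the job in at about 22.5 s; no verdict is reported.

- **Boxes:** Measured against the two resident boxes, the moved ones are about 4.5 mm and 2.7 mm off centre (limit 10 mm) and within about 0.04 rad of square. The slab area looked unchanged after the lid went up.
- **Lid and pointer:** The lid is at about 0.50 rad from the bar height, and 0.51 rad from its edge in the picture. The pointer is at about 0.50–0.52 rad. The arm was still, with the bar firmly gripped.
- **Checks that disagreed:**
  - The raw pointer fit was about 1.8 px off the predicted line and gave 0.42–0.51 rad. The lid's own edge had a similar offset of about 1.2 px, so I treated it as a camera or hinge bias.
  - The wrist force showed about 5 N sideways and almost none of the lid's 2–3 N weight, so it did not confirm the hold. My arc for the bar was probably a little off the true one.

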